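Turn the test kiln round for its next firing

TASK

Turn the cold test kiln round for the next firing: lift its lid off by the knob and lay it, knob up, on the round spare kiln shelf; then take every blue glazed cup out and stand it on the wooden ware board, and stand every unglazed cup upright on the kiln floor, clear of one another and of the wall. When the kiln is loaded, put the lid back on gently so that it sits level in the mouth, and only then press the green start button. Leave the jar, the brush and the drill where they are.

Things in the scene. Friction and masses are not known exactly. Their poses are not given: they have to be found in the camera images.
- kiln: Round test kiln, fixed: steel 12-sided jacket 228 mm across, cream lining. Origin on its axis at bench height, z up. Open mouth: rim top 138 mm above the bench, inside radius 88 mm, wall 19 mm; flat chamber floor at 58 mm (chamber 80 mm deep). A grey control box (66 x 110 mm, top at 94 mm) is attached on its own +x side, 124 to 190 mm from the axis.
- lid: Loose round lid, 0.45 to 0.65 kg, closed on the kiln at the start. Origin at the centre of its underside, z up. Cream plug 164 mm across, 10 mm high, enters the mouth with 6 mm play; steel-banded disc 222 mm across from 10 to 34 mm; stem 16 mm across to 54 mm; black knob 36 mm across from 54 to 80 mm. Seated, the disc lies on the rim and the origin is 128 mm above the bench; any yaw.
- knob (a point): Middle of the black knob on the lid, on the lid's axis 67 mm above its underside: the point to grip.
- shelf: Spare kiln shelf lying on the bench, fixed: sand-coloured round slab 224 mm across, 12 mm thick, on the other side of the kiln from the ware board (either side of the robot). Origin at the centre of its underside, at bench height.
- board: Wooden ware board lying on the bench, fixed: 300 mm along its x, 220 mm along its y, 6 mm thick, no raised edge. Origin at the centre of its underside, at bench height; the top is at 6 mm.
- start (a joint): Green round spring push button, 30 mm across, on top of the kiln's control box: 0 released, 0.006 m fully pressed (about 5 N); a press counts beyond 0.004 m; it springs back.
- start_top (a point): Centre of the top of the green start button, 157 mm from the kiln's axis along the kiln's +x.
- jar: Bystander: blue glaze jar with white cap, 64 mm across, 75 mm high. Origin at the centre of its underside.
- brush: Bystander: brush lying on the bench, 190 mm long. Origin under its middle.
- drill: Bystander: teal cordless drill lying on its side, 62 mm high, about 180 x 190 mm. Origin under its motor housing.
- bisque1: Small unglazed (terracotta-coloured) straight-sided cup, standing on the ware board at the start, outside diameter 50 mm (foot 48 mm), 42 mm high, wall 4.5 mm, hollow and open above, about 75 g. Origin at the centre of its underside, z up. May be absent (None).
- bisque2: Small unglazed (terracotta-coloured) straight-sided cup, standing on the ware board at the start, outside diameter 50 mm (foot 48 mm), 42 mm high, wall 4.5 mm, hollow and open above, about 75 g. Origin at the centre of its underside, z up. May be absent (None).
- bisque3: Small unglazed (terracotta-coloured) straight-sided cup, standing on the ware board at the start, outside diameter 50 mm (foot 48 mm), 42 mm high, wall 4.5 mm, hollow and open above, about 75 g. Origin at the centre of its underside, z up. May be absent (None).
- glazed1: Small fired cup glazed blue, straight-sided, standing on the kiln floor under the lid at the start, outside diameter 50 mm (foot 48 mm), 42 mm high, wall 4.5 mm, hollow and open above, about 75 g. Origin at the centre of its underside, z up. May be absent (None).
- glazed2: Small fired cup glazed blue, straight-sided, standing on the kiln floor under the lid at the start, outside diameter 50 mm (foot 48 mm), 42 mm high, wall 4.5 mm, hollow and open above, about 75 g. Origin at the centre of its underside, z up. May be absent (None).
- glazed3: Small fired cup glazed blue, straight-sided, standing on the kiln floor under the lid at the start, outside diameter 50 mm (foot 48 mm), 42 mm high, wall 4.5 mm, hollow and open above, about 75 g. Origin at the centre of its underside, z up. May be absent (None).
Not all that is in view belongs to the job. What is shaped like the lid but pink or yellow is not meant.

How it is judged:
On the way, in this order (a step that is already met when the one before it is completed fails the run):
1. the lid lies level, knob up, on the spare kiln shelf (centres within 50 mm), let go (horizontal distance between lid and shelf below 0.05 m and z of lid in the frame of shelf below 0.018 m and angle between lid's own z axis and vertical below 0.06 rad and contact force between the fingers and lid below 0.1 N), for 0.2 s.
2. every glazed cup stands on the ware board and every unglazed cup stands upright on the kiln floor, at least 3 mm clear of the others and of the wall, all let go (x of glazed1 in the frame of board between -0.145 and 0.145 m and y of glazed1 in the frame of board between -0.105 and 0.105 m and z of glazed1 in the frame of board between 0.002 and 0.011 m and angle between each of glazed1, glazed2, glazed3, bisque1, bisque2, bisque3's own z axis and vertical below 0.1 rad and x of glazed2 in the frame of board between -0.145 and 0.145 m and y of glazed2 in the frame of board between -0.105 and 0.105 m and z of glazed2 in the frame of board between 0.002 and 0.011 m and x of glazed3 in the frame of board between -0.145 and 0.145 m and y of glazed3 in the frame of board between -0.105 and 0.105 m and z of glazed3 in the frame of board between 0.002 and 0.011 m and horizontal distance between each of bisque1, bisque2, bisque3 and kiln below 0.06 m and z of bisque1 in the frame of kiln between 0.053 and 0.064 m and z of bisque2 in the frame of kiln between 0.053 and 0.064 m and z of bisque3 in the frame of kiln between 0.053 and 0.064 m and horizontal distance between bisque1 and bisque2 above 0.053 m and horizontal distance between each of bisque1, bisque2 and bisque3 above 0.053 m and contact force between the fingers and bisque1 below 0.1 N and contact force between the fingers and bisque2 below 0.1 N and contact force between the fingers and bisque3 below 0.1 N and contact force between the fingers and glazed1 below 0.1 N and contact force between the fingers and glazed2 below 0.1 N and contact force between the fingers and glazed3 below 0.1 N and linear speed of each of bisque1, bisque2, bisque3, glazed1, glazed2, glazed3 below 0.02 m/s), for 0.2 s.
3. the lid is back in the mouth, seated and level, let go (horizontal distance between lid and kiln below 0.012 m and z of lid in the frame of kiln between 0.124 and 0.131 m and angle between lid's own z axis and vertical below 0.03 rad and contact force between the fingers and lid below 0.1 N and linear speed of lid below 0.02 m/s), for 0.3 s.
4. the start button is pressed with the lid seated (horizontal distance between lid and kiln below 0.012 m and z of lid in the frame of kiln between 0.124 and 0.131 m and angle between lid's own z axis and vertical below 0.03 rad and value of joint start above 0.004 m), for 0.02 s.
At the end, for the whole second after the job is handed in: Lid seated level in the kiln mouth (within 12 mm and 0.03 rad), every glazed cup upright on the ware board, every unglazed cup upright on the kiln floor, button released, lid at rest. Cups 3 mm clear of each other and the wall is judged before the lid goes back (horizontal distance between lid and kiln below 0.012 m and z of lid in the frame of kiln between 0.124 and 0.131 m and angle between lid's own z axis and vertical below 0.03 rad and linear speed of lid below 0.02 m/s and x of glazed1 in the frame of board between -0.145 and 0.145 m and y of glazed1 in the frame of board between -0.105 and 0.105 m and z of glazed1 in the frame of board between 0.002 and 0.011 m and angle between each of glazed1, glazed2, glazed3, bisque1, bisque2, bisque3's own z axis and vertical below 0.1 rad and x of glazed2 in the frame of board between -0.145 and 0.145 m and y of glazed2 in the frame of board between -0.105 and 0.105 m and z of glazed2 in the frame of board between 0.002 and 0.011 m and x of glazed3 in the frame of board between -0.145 and 0.145 m and y of glazed3 in the frame of board between -0.105 and 0.105 m and z of glazed3 in the frame of board between 0.002 and 0.011 m and horizontal distance between each of bisque1, bisque2, bisque3 and kiln below 0.07 m and z of bisque1 in the frame of kiln between 0.053 and 0.064 m and z of bisque2 in the frame of kiln between 0.053 and 0.064 m and z of bisque3 in the frame of kiln between 0.053 and 0.064 m and value of joint start below 0.002 m); the robot touches nothing.
It fails at once if the start button is pressed while the lid is not seated on the kiln (value of joint start above 0.004 m and not (horizontal distance between lid and kiln below 0.012 m and z of lid in the frame of kiln between 0.124 and 0.131 m and angle between lid's own z axis and vertical below 0.03 rad)).
It fails at once if the lid is dropped or slammed onto the kiln (falls free at over 0.35 m/s just above it, or meets it with over 60 N) (contact force between lid and kiln above 60 N or (horizontal distance between lid and kiln below 0.1 m and contact force between the fingers and lid below 0.1 N and linear speed of lid above 0.35 m/s)).
It fails at once if the jar, the brush or the drill is moved more than 20 mm (distance of any of jar, brush, drill from where it was at the start of the episode above 0.02 m).
Of bisque1, bisque2, bisque3 only 2 to 3 are there at a start; the rules pass over those that are not, and their reading is None.
Of glazed1, glazed2, glazed3 only 2 to 3 are there at a start; the rules pass over those that are not, and their reading is None.
At some moment in a run one of bisque1, bisque2, bisque3, glazed1, glazed2, glazed3 may be knocked a few centimetres aside while the robot is not near it.
It also fails if it takes over 210 s, if anything falls off the work surface, if the arm or the gripper's body presses on something with over 40 N, if the wrist force passes 120 N, or if a joint passes its speed limit or range.

ROBOT

A 7-joint arm with a two-finger parallel gripper is mounted at the origin on the work surface. World frame = base frame: x ahead of the robot, y to its left, z up, the work surface at z = 0. Lengths are in m, angles in rad, forces in N, time in s.
With the tool pointing down it reaches from about 0.35 to 0.9 m from the base axis. Payload 19.9 kg.
Tool frame: the origin (TCP) lies between the finger pads; the fingertips stand 19 mm ahead of it and the grasp point (between the pads) is the TCP; z points along the fingers, y is the line along which they close (so a half turn about z gives the same grasp; the last joint's range is limited). The gripper opens to 94 mm and grips with 3 to 60 N. Pads are 16 mm wide; open, the fingers measure 119 mm over their backs; the gripper's body (75 mm by 177 mm) begins 78 mm behind the grasp point.
Start: joints at [-1.367, 0.417, -0.01, 1.614, 0.005, 1.111, -0.053], TCP at [0.152, 0.606, 0.224] pointing down, gripper open.
Joint ranges: [-2.81, 2.81], [-0.39, 2.02], [-1.27, 1.25], [0.06, 2.57], [-1.19, 4.33], [0.19, 2], [-2.82, 2.82]. Speed limits (rad/s): [1.89, 1.89, 2.39, 2.39, 3.01, 3.01, 3.01].

INTERFACE

Orientations are given as a 3x3 rotation matrix whose columns are the frame's x, y, z axes.
In Python, from rig import robot gives the robot as it stands. Calls block until the motion is done:
- robot.move_ptp(position, orientation): joint-space move of the TCP to a pose.
- robot.move_linear(position, velocity=0.15, frame=None, threshold=None): straight line of the TCP; frame=None keeps the orientation; velocity is the mean speed in m/s. With threshold (N) it stops when the force on the tool has changed by that much, and returns True; else False.
- robot.goto_joints(angles): joint-space move.
- robot.gripper_to(opening): finger opening in m; the grip force is fixed at half the most; returns when the fingers have stopped.
- robot.pause(seconds).
- robot.ik(position, orientation): joint angles nearest the present ones, or None.
- robot.get_state(): the state.
- robot.grab_frame(name): name is "scene" or "top" or "wrist"; returns the picture (400x640x3 uint8, red, green, blue); there is no depth.
- robot.camera_info(name): a dict with "fx", "fy", "cx", "cy" (pixels), "rvec" (rotation vector, rad) and "tvec" (3), from world to camera coordinates, as OpenCV has them. Camera axes: x right, y down, z forward; pixel columns grow to the right and rows downward; lengths in m; the calibration is good to about 2 mm. A picture is of the moment at which its call begins: read the wrist's pose just before it. camera_info takes no time and is no camera call; for the wrist camera it gives the pose at the moment of the call.
A pose or a line that the arm cannot do raises robot.PlanningError and nothing moves.
- robot.sign_off(): hands the job in; it is judged then, once.
The state is a dict: "time": time; "qpos": joint angles; "joint_vel": joint speeds; "effort": joint torques, N m; "ee_pos": TCP position; "tool_rot": TCP orientation; "force": force on the tool from outside, world axes, zero at the start; "moment": the same for the moment, N m; "opening": finger opening in m; "grasp_force": force on a finger pad.
Only numpy, scipy, OpenCV 4.12 (cv2) and the standard library are available. Lean on these libraries where they do the work, as an engineer would, in place of code of your own. Each camera call takes 0.05 s, during which the arm holds its last target. There are 200 camera calls.

## Working session

There is one attempt and no reset: what is moved stays moved. The work goes in short steps, each a Python script; the robot and the scene stay as the last script left them, time stands still between calls to the robot, and variables do not carry over. Pictures are saved under pics/ and viewed, at most 14 in all, crops included, and the job is handed in when it is done.

```bash
mkdir -p pics; ls
cat > h.py <<'E'
import numpy as np, cv2
from rig import robot
def save(n,im): cv2.imwrite(f'pics/{n}.png',cv2.cvtColor(im,cv2.COLOR_RGB2BGR))
def cam(n):
    c=robot.camera_info(n);R=cv2.Rodrigues(np.array(c['rvec'],float))[0];return c,R,np.array(c['tvec'],float).ravel()
def ray(ci,uv,z):
    c,R,t=ci;o=-R.T@t;d=R.T@np.array([(uv[0]-c['cx'])/c['fx'],(uv[1]-c['cy'])/c['fy'],1]);return o+d*(z-o[2])/d[2]
def proj(ci,p):
    c,R,t=ci;q=R@np.array(p,float)+t;return np.array([c['fx']*q[0]/q[2]+c['cx'],c['fy']*q[1]/q[2]+c['cy']])
def down(yaw):  # tool y axis (closing line) at angle yaw
    y=np.array([np.cos(yaw),np.sin(yaw),0]);z=np.array([0,0,-1.]);return np.column_stack([np.cross(y,z),y,z])
E
python3 - <<'E'
from h import *
for n in ('scene','top'):
    save(n+'0',robot.grab_frame(n)); c,R,t=cam(n); print(n,c,-R.T@t)
print(robot.get_state()['tool_rot'])
E
```

```text
pics
scene {'fx': 410.5137526284227, 'fy': 410.5137526284227, 'cx': 322.92862098991395, 'cy': 196.93636924616308, 'rvec': array([ 2.08932066,  1.13592489, -0.52143164]), 'tvec': array([-0.24768001, -0.17944726,  1.52353704])} [ 1.18891369 -0.43986534  0.8987294 ]
top {'fx': 413.4561787880514, 'fy': 413.4561787880514, 'cx': 329.03859206360346, 'cy': 195.32343548372913, 'rvec': array([ 2.13950402, -2.16284055,  0.11677195]), 'tvec': array([-0.01025563,  0.51554984,  1.11114512])} [ 0.37525257 -0.03156701  1.16564546]
[[-9.69942811e-01  2.43332911e-01 -1.94680540e-04]
 [ 2.43332976e-01  9.69942181e-01 -1.10791791e-03]
 [-8.07640223e-05 -1.12198920e-03 -9.99999367e-01]]
```

View pics/scene0.png

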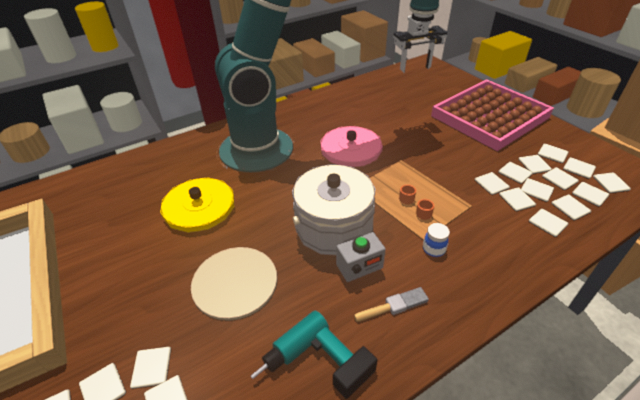

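View pics/top0.png

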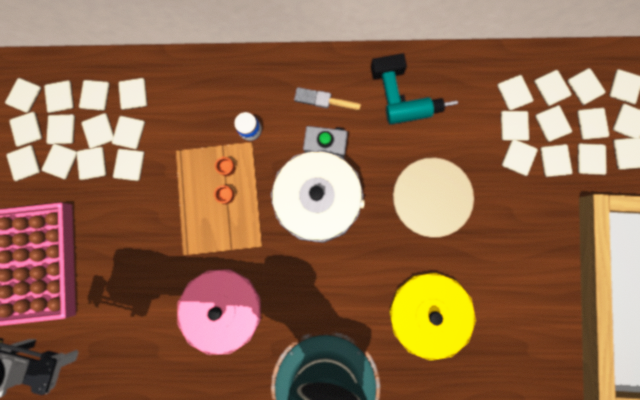

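Scene view: cream lid on kiln (333,190), shelf (234,282), board (420,197) with two terracotta cups (408,192) and (426,209), and the green button (361,243). Top view: the same things at kiln lid (317,195), shelf (433,197), board (219,199), cups (226,166) and (224,194), button (325,139). 

Lid candidates in the top view are cream (317,195), pink (218,312) and yellow (433,316). The cream one on the kiln fits, because pink and yellow are excluded. I'll measure and confirm it in a crop.

```bash
cat >> h.py <<'E'
def blobs(mask,amin=20):
    cs,_=cv2.findContours(mask.astype(np.uint8),cv2.RETR_EXTERNAL,cv2.CHAIN_APPROX_NONE)
    return [c for c in cs if cv2.contourArea(c)>amin]
def hsv(im): return cv2.cvtColor(im,cv2.COLOR_RGB2HSV)
def inr(h,lo,hi): return cv2.inRange(h,np.array(lo),np.array(hi))
E
python3 - <<'E'
from h import *
im=robot.grab_frame('top');ci=cam('top');h=hsv(im)
roi=lambda m,x0,x1,y0,y1:(lambda k:(k.__setitem__((slice(y0,y1),slice(x0,x1)),m[y0:y1,x0:x1]),k)[1])(np.zeros_like(m))
def big(m): return max(blobs(m,5),key=cv2.contourArea)
def fit(c,z):
    e=cv2.fitEllipse(cv2.convexHull(c)); P=np.array([ray(ci,p,z) for p in c[:,0]]);(q,r)=cv2.minEnclosingCircle(P[:,:2].astype(np.float32))
    A=np.c_[2*P[:,:2],np.ones(len(P))];s=np.linalg.lstsq(A,(P[:,:2]**2).sum(1),rcond=None)[0]
    return e[0],ray(ci,e[0],z)[:2].round(4),'r',round(r,4),'lsq',s[:2].round(4)
print('knob',fit(big(roi(inr(h,(0,0,0),(179,255,60)),300,335,175,212)),.208))
print('lid',fit(big(roi(inr(h,(0,0,140),(179,70,255)),265,361,148,245)),.162))
sh=big(roi(inr(h,(10,40,150),(35,140,255)),385,480,150,245));print('shelf',fit(sh,.012))
print('green',fit(big(roi(inr(h,(45,100,60),(85,255,255)),300,350,120,160)),.1))
for c in blobs(roi(inr(h,(0,170,120),(10,255,255)),180,262,145,250),30): print('cup',cv2.contourArea(c),fit(c,.048))
b=big(roi(inr(h,(8,90,130),(25,220,255)),165,270,135,262));r=cv2.minAreaRect(b);print(r)
for p in cv2.boxPoints(r): print(p,ray(ci,p,.006))
print('jar',fit(big(roi(inr(h,(0,0,170),(179,60,255)),230,265,110,140)),.075))
save('crop1',cv2.resize(im[100:260,165:485],None,fx=2.5,fy=2.5))
si=cam('scene');s=robot.grab_frame('scene');hs=hsv(s)
m=roi(inr(hs,(45,100,60),(85,255,255)),340,380,230,260);c=cv2.fitEllipse(big(m))[0];print('sg',c,ray(si,c,.1))
m=roi(inr(hs,(0,0,0),(179,255,70)),320,348,168,192);c=big(m);print('sknob',cv2.boundingRect(c),ray(si,cv2.fitEllipse(c)[0],.195))
E
```

```text
knob ((316.0847473144531, 192.45542907714844), array([0.5007, 0.0119]), 'r', 0.0156, 'lsq', array([0.5009, 0.0119]))
lid ((316.990966796875, 193.8922119140625), array([0.5032, 0.0118]), 'r', 0.1236, 'lsq', array([0.504 , 0.0125]))
shelf ((433.2043151855469, 197.0988311767578), array([ 0.5094, -0.3072]), 'r', 0.1139, 'lsq', array([ 0.5106, -0.3069]))
green ((324.6298828125, 137.88706970214844), array([ 0.66  , -0.0067]), 'r', 0.0177, 'lsq', array([ 0.6599, -0.0067]))
cup 244.5 ((223.80441284179688, 194.08358764648438), array([0.5202, 0.2718]), 'r', 0.027, 'lsq', array([0.5201, 0.2723]))
cup 242.5 ((224.57472229003906, 165.92616271972656), array([0.5985, 0.2713]), 'r', 0.0273, 'lsq', array([0.5985, 0.2718]))
((217.2213134765625, 197.43441772460938), (109.18609619140625, 80.75788879394531), 84.80557250976562)
[172.06557 146.72131] [0.66517893 0.43597451 0.006     ]
[252.49179 139.40985] [0.68356617 0.20356019 0.006     ]
[262.37708 248.14752] [0.37231674 0.17192224 0.006     ]
[181.95084 255.45898] [0.35428761 0.39677769 0.006     ]
jar ((244.82403564453125, 122.55091857910156), array([0.7126, 0.2111]), 'r', 0.03, 'lsq', array([0.7128, 0.2111]))
sg (360.8070373535156, 241.95201110839844) [ 0.64892628 -0.00165621  0.1       ]Traceback (most recent call last):
  File "<stdin>", line 20, in <module>
  File "<stdin>", line 4, in big
ValueError: max() iterable argument is empty
```

View pics/crop1.png

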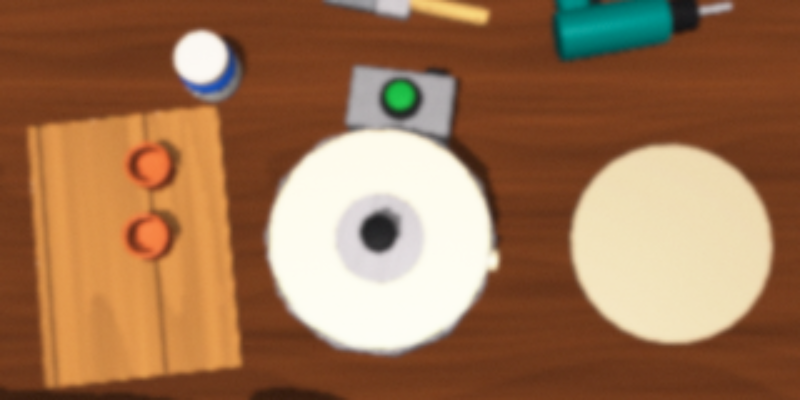

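The crop confirms the cream lid with its black knob at crop (380,232), closed on the kiln beside the green button, and two terracotta cups on the board. I'll move above it and refine with the wrist camera.

Run:
```python
from h import *
R=down(np.pi/2)
robot.move_ptp([0.502,0.012,0.40],R)
ci=cam('wrist');im=robot.grab_frame('wrist');save('w1',im);c,Rc,t=ci
print(c['fx'],-Rc.T@t,Rc,proj(ci,[.502,.012,.208]),robot.get_state()['force'],robot.get_state()['time'])
```

```text
315.40878851530783 [0.43086212 0.01372452 0.55937053] [[-8.26983176e-04  9.99999612e-01  3.02586030e-04]
 [ 9.69558915e-01  7.27718867e-04  2.44857060e-01]
 [ 2.44856745e-01  4.95867652e-04 -9.69559141e-01]] [321.10901961 184.26282586] [-0.02799535 -0.11859236  0.13077897] 2.775
```

View pics/w1.png

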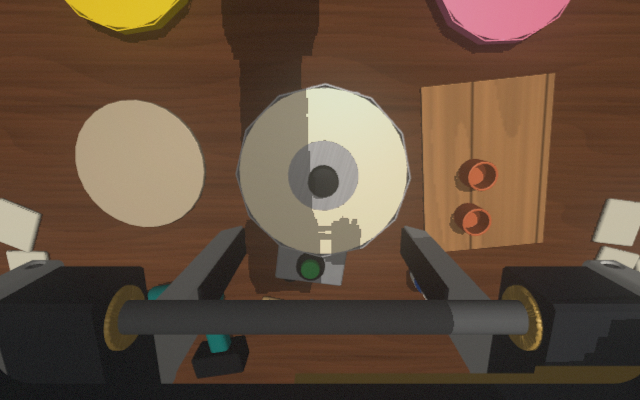

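The wrist view shows the knob at (323,181), about 2–3 mm from the prediction, and both cups at (481,176) and (475,220). Next I'll lift the lid and lay it on the shelf.

Run:
```python
from h import *
R=down(np.pi/2)
k=np.array([.5003,.0127])
robot.move_linear([*k,.26],.2); print(robot.move_linear([*k,.195],.06,threshold=8))
robot.gripper_to(0.02);s=robot.get_state();print(s['opening'],s['grasp_force'],s['ee_pos'],s['force'])
robot.move_linear([*k,.235],.04);s=robot.get_state();print(s['opening'],s['force'],s['moment'])
robot.move_linear([*k,.29],.15)
sh=[.510,-.307]
robot.move_linear([*sh,.29],.2);robot.move_linear([*sh,.10],.12)
print(robot.move_linear([*sh,.074],.02,threshold=4));s=robot.get_state();print(s['ee_pos'],s['force'])
if s['ee_pos'][2]<.09:
    robot.gripper_to(0.085);robot.move_linear([*sh,.2],.15);print(robot.get_state()['time'])
robot.move_linear([.46,-.15,.42],.3)
save('top1',robot.grab_frame('top')); save('sc1',robot.grab_frame('scene'))
```

```text
False
0.035891324268940185 29.999970495700836 [0.50029761 0.01270261 0.19498794] [ 0.23865835 -0.5898523  -0.44085803]
0.03559857012986655 [-0.46902895 -0.46671756 -6.94228248] [ 0.00082677 -0.0063397  -0.03763302]
True
[ 0.50996333 -0.30692225  0.07877077] [ 0.67369033 -1.85843688  2.6238488 ]
13.7667
```

View pics/top1.png

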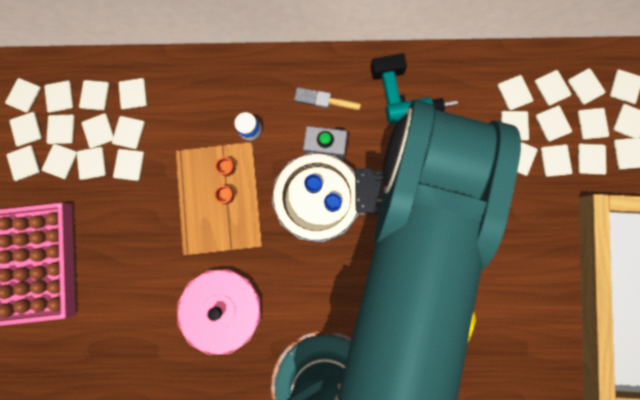

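View pics/sc1.png

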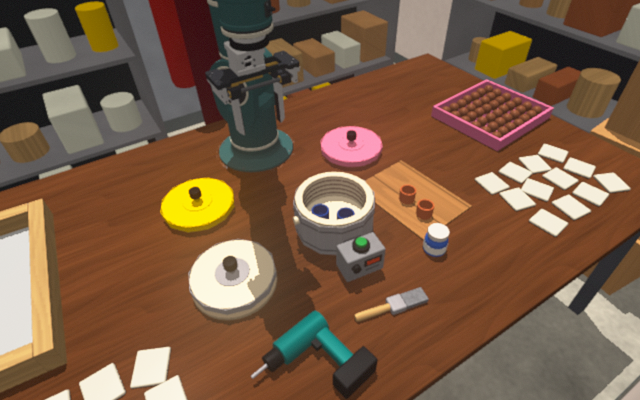

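The lid lies flat on the shelf (scene 231,270), and the kiln holds two blue cups at top (314,183) and (333,202). Next I'll use the wrist camera over the kiln for the kiln centre and cup positions.

Run:
```python
from h import *
def circ(P): s=np.linalg.lstsq(np.c_[2*P[:,:2],np.ones(len(P))],(P[:,:2]**2).sum(1),rcond=None)[0];return s[:2].round(4),round(float(np.sqrt(s[2]+s[0]**2+s[1]**2)),4)
def look(n,lo,hi,z,box):
    ci=cam(n);im=robot.grab_frame(n);m=inr(hsv(im),lo,hi);k=np.zeros_like(m);x0,x1,y0,y1=box;k[y0:y1,x0:x1]=m[y0:y1,x0:x1]
    for c in blobs(k,40):
        hull=cv2.convexHull(c)[:,0];P=np.array([ray(ci,p,z) for p in c[:,0]])
        print(n,cv2.boundingRect(c),'ell',ray(ci,cv2.fitEllipse(c)[0],z)[:2].round(4),'circ',circ(P))
    return im
T=look('top',(105,120,40),(130,255,255),.1,(270,365,150,245))
robot.move_ptp([.57,.012,.42],down(np.pi/2))
W=look('wrist',(105,120,40),(130,255,255),.1,(0,640,0,250))
save('w2',W)
```

```text
top (325, 193, 16, 18) ell [ 0.4901 -0.0256] circ (array([ 0.4901, -0.0256]), 0.0211)
top (305, 175, 17, 17) ell [0.5399 0.0247] circ (array([0.54  , 0.0247]), 0.0214)
wrist (420, 224, 28, 12) ell [0.6716 0.1893] circ (array([0.6766, 0.1901]), 0.0162)
wrist (320, 139, 22, 20) ell [0.5416 0.0244] circ (array([0.5417, 0.0244]), 0.0146)
```

View pics/w2.png

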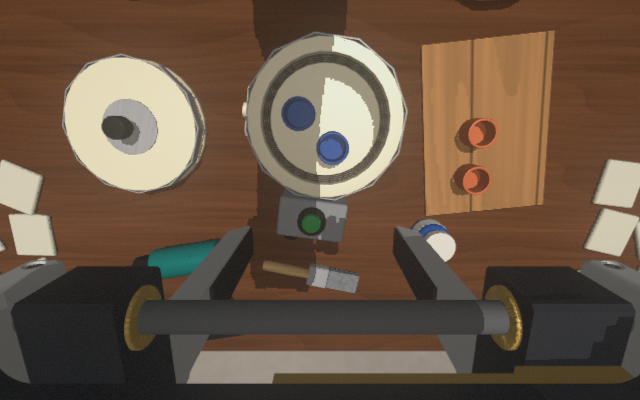

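Wrist view: blue cups at (332,148) and (298,113) in the kiln. Chamber outline is centred near (325,118), bisque cups at (481,132) and (475,180), lid on shelf at left. I'll cast these pixels and move the glazed cups.

```bash
cat >> h.py <<'E'
Z=.027
def tool(yaw,pos):
    for y in (yaw,yaw-np.pi,yaw+np.pi):
        q=robot.ik(pos,down(y))
        if q is not None and abs(q[6])<2.6: return down(y)
    raise RuntimeError('ik')
def pick(xy,zf,yaw,op=.064):
    R=tool(yaw,[*xy,zf+Z]);robot.move_ptp([*xy,.25],R);robot.gripper_to(op)
    robot.move_linear([*xy,zf+Z+.05],.2)
    if robot.move_linear([*xy,zf+Z],.06,threshold=6):
        print('BLOCKED',robot.get_state()['ee_pos'],robot.get_state()['force']);robot.move_linear([*xy,.25],.1);return False
    robot.gripper_to(.03);s=robot.get_state();print('grip',s['opening'],s['grasp_force'])
    robot.move_linear([*xy,.25],.15);s=robot.get_state();print('held',s['opening'],s['force'][2]);return .045<s['opening']<.054
def place(xy,zf,yaw,op=.064):
    R=tool(yaw,[*xy,zf+Z]);robot.move_ptp([*xy,.25],R)
    robot.move_linear([*xy,zf+Z+.025],.2)
    print('touch',robot.move_linear([*xy,zf+Z-.004],.02,threshold=1.5),robot.get_state()['ee_pos'][2]-zf-Z)
    robot.gripper_to(op);robot.move_linear([*xy,.25],.15)
E
python3 - <<'E'
from h import *
ci=cam('wrist')
for n,p,z in (('A',(332.5,148),.1),('B',(298,113),.1),('kilnrim',(325.5,116),.138),('bis',(481.5,132),.048),('bis2',(475.5,180),.048),('btn',(311,222),.1)): print(n,ray(ci,p,z)[:2].round(4))
A=np.array([.5412,.0246]);y=-np.pi/4
if pick(A,.058,y): place([.44,.34],.006,np.pi/2)
print(robot.get_state()['time'])
E
```

```text
A [0.5403 0.0269]
B [ 0.4893 -0.024 ]
kilnrim [0.4941 0.016 ]
bis [0.5191 0.2741]
bis2 [0.5995 0.2736]
btn [ 0.6574 -0.0068]
grip 0.05024514087394635 30.000994708389044
held 0.050040854931746155 -0.5156946964830396
touch True 0.00021626200434582063
27.4
```

Run:
```python
from h import *
if pick([.4897,-.0250],.058,-np.pi/4): place([.44,.26],.006,np.pi/2)
robot.move_ptp([.57,.05,.42],down(np.pi/2))
print(robot.get_state()['time'])
ci=cam('wrist');im=robot.grab_frame('wrist')
c=proj(ci,[.502,.012,.1]).astype(int);print(c)
save('w3',cv2.resize(im[0:240,200:600],None,fx=2,fy=2))
np.savez('w3.npz',im=im,c=np.array(ci[0]['rvec']),t=np.array(ci[0]['tvec']))
```

```text
grip 0.04958218875200369 30.000605103559792
held 0.049231863566127576 -0.9569182250453325
touch True 9.597643185807123e-05
39.35
[295 122]
```

View pics/w3.png

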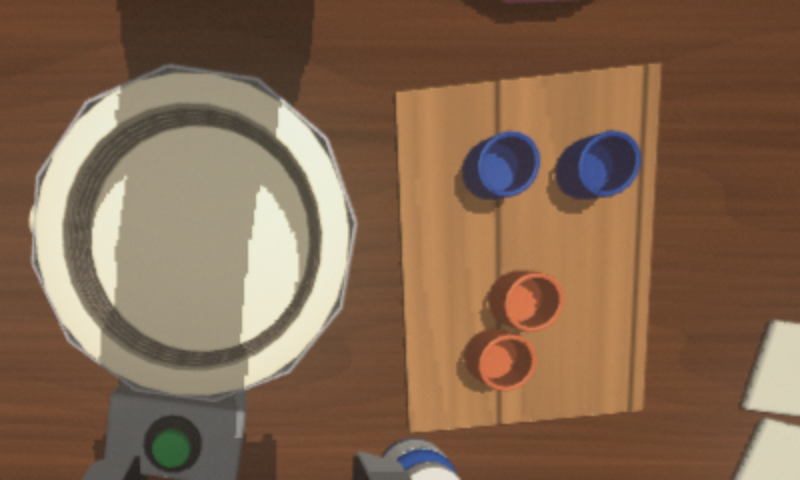

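The crop shows both blue cups standing at (508,164) and (609,164), and the two bisque cups at (532,300) and (506,361). One of them has been knocked closer to the other. The kiln is empty, with its floor disc centred at (201,238) and inner rim at (193,235). I'll measure them with the masks.

```bash
cat >> h.py <<'E'
def circ(P): s=np.linalg.lstsq(np.c_[2*P[:,:2],np.ones(len(P))],(P[:,:2]**2).sum(1),rcond=None)[0];return s[:2].round(4),round(float(np.sqrt(s[2]+s[0]**2+s[1]**2)),4)
def bis(box,n='wrist'):
    ci=cam(n);im=robot.grab_frame(n);m=inr(hsv(im),(0,150,70),(11,255,255));x0,x1,y0,y1=box;k=np.zeros_like(m);k[y0:y1,x0:x1]=m[y0:y1,x0:x1]
    for c in blobs(k,40):print(n,cv2.boundingRect(c),ray(ci,cv2.fitEllipse(c)[0],.048)[:2].round(4),circ(np.array([ray(ci,p,.048) for p in c[:,0]])))
E
python3 - <<'E'
from h import *
ci=cam('wrist')
f=lambda p,z:ray(ci,(p[0]/2+200,p[1]/2),z)
print('bis',f((532,300),.048),f((506,361),.048))
print('floor',circ(np.array([f(p,.058) for p in ((92,238),(310,236),(200,125),(201,352))])))
print('rim',circ(np.array([f(p,.138) for p in ((64,225),(322,238),(195,102),(195,368))])))
print('board',[f(p,.006)[:2].round(3) for p in ((396,92),(661,64),(643,408),(411,431))])
bis((395,560,0,205));bis((180,262,145,250),'top')
# kiln outer silhouette (rim outer edge at top): green dir
E
```

```text
bis [0.54682266 0.29191505 0.048     ] [0.59858439 0.27549728 0.048     ]
floor (array([0.5013, 0.0171]), 0.0877)
rim (array([0.4997, 0.017 ]), 0.0873)
board [array([0.379, 0.178]), array([0.357, 0.396]), array([0.651, 0.427]), array([0.674, 0.21 ])]
wrist (436, 165, 32, 31) [0.5971 0.2733] (array([0.5968, 0.2727]), 0.026)
wrist (446, 136, 36, 30) [0.5467 0.2902] (array([0.5467, 0.2897]), 0.0257)
```

Run:
```python
from h import *
y=np.deg2rad(72);K=np.array([.5005,.0145]);d=.034*np.array([.7071,.7071])
if pick([.5467,.2888],.006,y): place(K-d,.058,-np.pi/4)
robot.move_ptp([.57,.05,.42],down(np.pi/2));bis((395,560,0,205));bis((180,395,0,205))
save('w4',cv2.resize(robot.grab_frame('wrist')[0:240,200:600],None,fx=2,fy=2))
print(robot.get_state()['time'])
```

```text
grip 0.048631741634867505 29.88979364745319
held 0.04885747984972822 -1.143610927646038
touch True 0.00011647613725844844
wrist (436, 164, 33, 31) [0.597  0.2733] (array([0.5968, 0.2726]), 0.0261)
52.1667
```

View pics/w4.png

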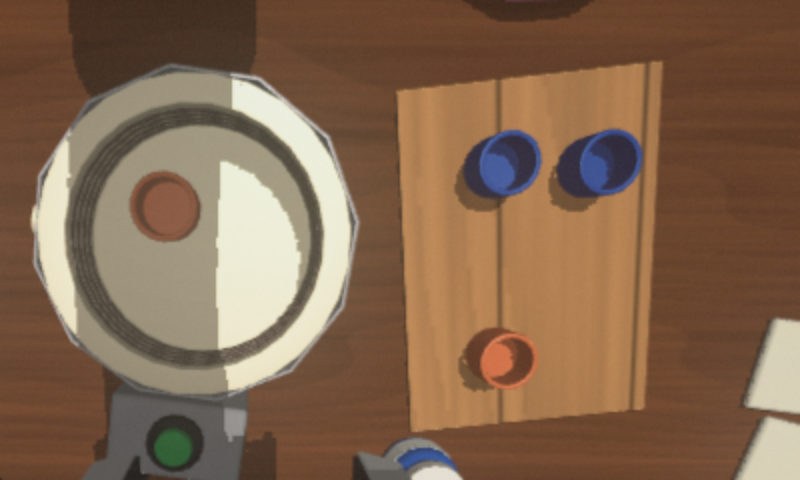

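The first bisque cup stands in the kiln at (165,206), well off the wall, with the second still at (508,359). I'll load that one.

Run:
```python
from h import *
y=np.deg2rad(90);K=np.array([.5005,.0145]);d=.034*np.array([.7071,.7071])
if pick([.5972,.2715],.006,y): place(K+d,.058,-np.pi/4)
robot.move_ptp([.57,.05,.42],down(np.pi/2))
save('w5',cv2.resize(robot.grab_frame('wrist')[0:240,200:600],None,fx=2,fy=2))
print(robot.get_state()['time'])
```

```text
grip 0.049688672789955826 30.00088677741587
held 0.049728506351241104 -2.131521317393371
touch True 0.00026646811572965737
64.6833
```

View pics/w5.png

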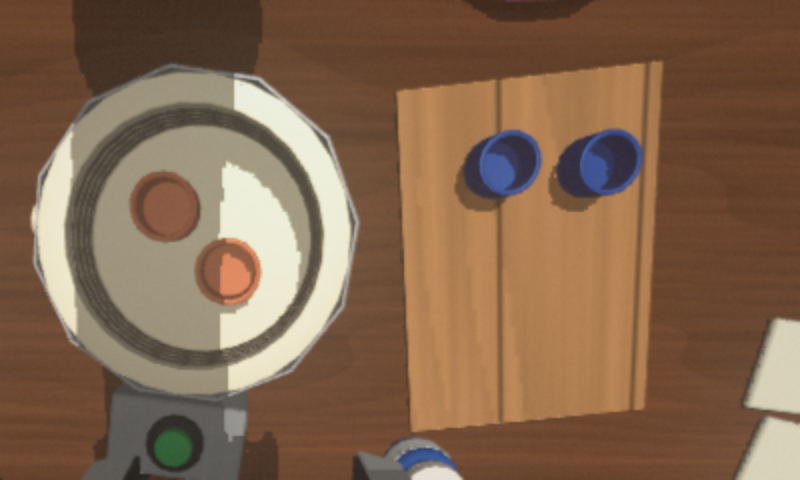

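Both bisque cups stand in the kiln at (165,206) and (228,271), about 68 mm apart and clear of the wall. Both blue cups stand on the board. Next is the lid.

Run:
```python
from h import *
R=down(np.pi/2);sh=[.50996,-.30692]
robot.move_ptp([*sh,.2],R);robot.gripper_to(.085)
robot.move_linear([*sh,.12],.15);print(robot.move_linear([*sh,.079],.05,threshold=8))
robot.gripper_to(.02);s=robot.get_state();print(s['opening'],s['ee_pos'])
robot.move_linear([*sh,.29],.12);s=robot.get_state();print(s['opening'],s['force'],s['moment'])
k=[.5003,.0135]
robot.move_linear([*k,.29],.2);robot.move_linear([*k,.218],.1);robot.pause(.3)
print(robot.move_linear([*k,.192],.015,threshold=4));s=robot.get_state();print(s['ee_pos'],s['force'],s['moment'],s['time'])
```

```text
False
0.03552120434052013 [ 0.50996134 -0.30693406  0.07900475]
0.035467599474110066 [ 0.70960302  0.57399023 -6.7746997 ] [ 0.06094099 -0.03324866  0.01739549]
True
[0.50033156 0.01353966 0.19496178] [-2.26657866  0.7775834   6.95203537] [0.08313873 0.24451749 0.04578016] 75.45
```

Run:
```python
from h import *
robot.gripper_to(.06);robot.pause(.3);robot.move_linear([.5003,.0135,.30],.12);robot.pause(.4)
robot.move_ptp([.42,-.25,.4],down(np.pi/2))
save('sc2',robot.grab_frame('scene'));print(robot.get_state()['time'])
```

```text
78.9417
```

View pics/sc2.png

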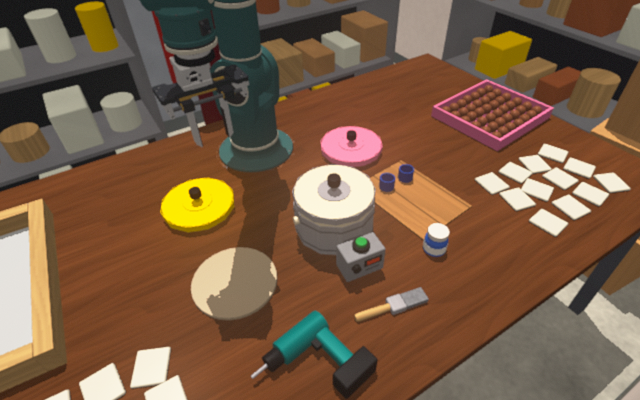

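The lid sits level in the mouth (334,190) as at the start, and the cups are on the board at (387,182) and (406,173). I'll press the button at (361,243).

Run:
```python
from h import *
b=[.657,-.0067]
robot.move_ptp([*b,.28],down(np.pi/2));robot.gripper_to(0.0);robot.move_linear([*b,.145],.12);robot.pause(.3)
f0=robot.get_state()['force'][2]
print(robot.move_linear([*b,.112],.012,threshold=9));s=robot.get_state();print(s['ee_pos'],s['force'][2]-f0)
robot.pause(.15);print(robot.get_state()['force'][2]-f0)
robot.move_linear([*b,.28],.12);robot.move_ptp([.42,-.25,.4],down(np.pi/2));robot.pause(.5);print(robot.get_state()['time'])
save('end',robot.grab_frame('scene'))
```

```text
True
[ 0.65706631 -0.0067175   0.12926496] 9.414715077636755
10.221740841212677
87.725
```

The force reached 10 N, above the 5 N needed, but I want proof that the button travelled. I'll press again in small steps and log force against height.

Run:
```python
from h import *
b=[.657,-.0067]
robot.move_ptp([*b,.28],down(np.pi/2));robot.move_linear([*b,.142],.12);robot.pause(.3)
f0=robot.get_state()['force'][2]
for z in np.arange(.140,.122,-.001):
    robot.move_linear([*b,z],.02);robot.pause(.1);s=robot.get_state();f=s['force'][2]-f0;print(round(z,3),s['ee_pos'][2].round(4),f.round(2))
    if f>14: break
robot.move_linear([*b,.28],.12);robot.move_ptp([.42,-.25,.4],down(np.pi/2));robot.pause(.5);print(robot.get_state()['time'])
save('end2',robot.grab_frame('scene')[130:300,270:500])
```

```text
0.14 0.1399 -0.17
0.139 0.139 -0.56
0.138 0.138 0.21
0.137 0.137 0.22
0.136 0.136 -0.18
0.135 0.1351 1.25
0.134 0.1341 2.28
0.133 0.1331 2.41
0.132 0.1321 3.15
0.131 0.1311 3.82
0.13 0.13 4.06
0.129 0.1293 8.5
0.128 0.1291 19.06
98.5417
```

View pics/end2.png

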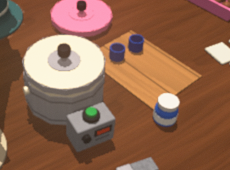

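The log shows spring travel from 135.5 mm to a hard stop at 129.3 mm, so the button went its full 6 mm. The final view has the lid level at crop (63,60), the blue cups on the board at (117,52) and (136,42), and the jar undisturbed.

```bash
python3 -c "
from rig import robot
print(robot.sign_off())"
```

```text
the job is handed in; nothing more can be done
None
```

The job is done and handed in (no verdict came back): both glazed cups are on the ware board, both unglazed cups stand in the kiln, the lid is seated level, and the start button was pressed (twice, to confirm its full 6 mm travel) and released.

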